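Seat a taper arbor in the mixer drive

TASK

Take the steel arbor out of the grey storage stand, set its tapered shank upright in the taper socket on top of the white mixer drive unit and let go of it. Then tap it down on its orange button until it is fully home and locked: it sinks with each tap, and only when it sinks no more will it bear a firm push of about 17 N, which you hold for a moment as proof, but never push or strike the button with 30 N or more. Leave the arbor standing locked in the socket and the things around it where they are.

Things in the scene. Friction and masses are not known exactly. Their poses are not given: they have to be found in the camera images.
- arbor: loose steel arbor, round, 130 mm long, about 0.2 kg. Origin at the shank's tip, z along its axis to the head. From the tip: taper shank (9.5 mm diameter at the tip, 22 mm at 58 mm up, 6 degrees per side, then straight), dark collar 36 mm diameter from 76 to 82 mm, plain grip 26 mm diameter to 127 mm, orange button to 130 mm. Starts upright in the stand, hung by its collar, tip 5 mm above the worktop
- arbor_top (a point): centre of the flat top of the arbor's button, 130 mm above its tip. Pressing here with 8 to 11 N drives the seated shank and the sleeve of the socket down together, 3 to 8 mm in all; they stay as deep as they were driven, until the sleeve bottoms: there the resistance rises steeply, some 30 N per mm or more, and the taper is locked
- stand: fixed grey storage block, 85 x 85 mm, 81 mm high on a thin black 105 mm foot, with an upright 27 mm hole through its middle in which the arbor hangs. Origin on the worktop under the hole
- drive_unit: fixed white mixer drive unit, 110 x 130 mm, 60 mm high, black knob on its front. A dark round turret (62 mm diameter at its foot) in the middle of its top rises to 92 mm and holds the taper socket, opening upward. Origin on the worktop under the socket's axis. Even when locked, the arbor's collar stays 2 to 9 mm above the turret and never reaches it
- socket_mouth (a point): centre of the socket's mouth, 35 mm wide, 92 mm above the worktop, z up. A funnel leads into the steel taper sleeve (20 mm diameter at its wide end 9 to 20 mm down, 6 degrees per side). The sleeve and its bottom stop sit at heights that differ from unit to unit, unseen: the shank first bears with its tip 59 to 70 mm below the mouth and is locked with it 67 to 74 mm below
- bottle_a: milk sample bottle with a pale cap, 74 mm diameter, 136 mm tall, a bystander. Origin at the centre of its underside
- bottle_b: a second such milk sample bottle, a bystander. Origin at the centre of its underside
- cup: lilac sample cup, 49 mm diameter, 64 mm tall, a bystander. Origin at the centre of its underside
- vial_blue: small vial with a blue cap, 17 mm diameter, 50 mm tall, standing between stand and drive unit, a bystander. Origin at the centre of its underside
- vial_white: small vial with a white cap, 17 mm diameter, 52 mm tall, standing between stand and drive unit, a bystander. Origin at the centre of its underside
- tape: roll of adhesive tape lying flat, 100 mm diameter, 25 mm high, a bystander. Origin at the centre of its underside
- button: the orange nylon button on the arbor's head, fixed to it, 20 mm diameter, 3 mm high. Origin at the centre of its underside, 127 mm above the arbor's tip
Mind the look-alikes: they are no part of the job. Of the things like the arbor, leave any that is purple, red or yellow; of the rest the smaller one is meant.

How it is judged:
By the outcome, as a careful person would: the job done as asked, in the order asked, and still so for the second after the job is handed in, with the robot touching nothing.
It also fails if it takes over 64 s, if anything falls off the work surface, if the arm or the gripper's body presses on something with over 40 N, if the wrist force passes 120 N, or if a joint passes its speed limit or range.

ROBOT

A 7-joint arm with a two-finger parallel gripper is mounted at the origin on the work surface; the furniture and walls round the work are solid. World frame = base frame: x ahead of the robot, y to its left, z up, the work surface at z = 0. Lengths are in m, angles in rad, forces in N, time in s.
With the tool pointing down it reaches from about 0.4 to 0.85 m from the base axis. Payload 6.9 kg.
Tool frame: the origin (TCP) lies on the centre line of the jaws, within the pads' length; the fingertips stand 17 mm ahead of it and the grasp point (between the pads) lies 2 mm behind it; x points along the fingers, y is the direction in which the jaws open and shut, and the axes are right-handed (so a half turn about x gives the same grasp; the last joint's range is limited). The gripper opens to 85 mm and grips with 20 to 120 N. Pads are 22 mm wide; open, the fingers measure 114 mm over their backs; the gripper's body (76 mm by 85 mm) begins 54 mm behind the grasp point. The pads swing forward as they close: fully open they stand 13 mm farther back than shut.
Start: joints at [-1.099, 0.507, -0.238, 1.5, 0.126, 1.149, -0.155], TCP at [0.224, 0.583, 0.248] pointing down, gripper open.
Joint ranges: [-3.08, 3.08], [-0.24, 2.05], [-1.43, 1.35], [0, 2.5], [-1.52, 4.66], [0.17, 1.96], [-2.89, 2.89]. Speed limits (rad/s): [2.39, 2.39, 3.14, 3.14, 3.14, 3.14, 3.14].

INTERFACE

Orientations are given as a unit quaternion [x, y, z, w].
In Python, from station import env, eyes, workorder gives the robot as it stands. The module is installed in compiled form; this text tells all that it offers.
- The arm moves only by the tool carry_out, never from a script. Its argument "targets" is a list of rows, each an object with "xyz": the shift along the tool's x, y, z in cm, a list of three; "rot": the turn, a rotation vector about the tool's x, y, z in rad, a list of three; "grip": the opening, from 0 (shut) to 1 (fully open). A call has 1 to 20 rows; each row shifts and turns the commanded pose from where the row before left it, along the tool's axes as they then stand; what a row does not reach is not made up. A row lasts 1/8 s, in which the tool goes at most 62.5 mm and 10.7 degrees, less where a joint would pass 70% of its speed; a pose out of reach is approached as far as the arm can. A call is refused whole if a number of a shift passes 6.25 or a number of a turn 0.188, either way. A call with a gripper value outside its range is refused whole. The fingers move at their own pace and stop on an object; "force" is the grip in N (left out, the last holds). Time passes only in rows, so rows that do not move let the fingers close. It gives the time, the measured TCP pose, the force and the opening at its end, in the units of the state.
- env.read_state(): the state, without advancing time (a new reading comes with each control period).
- eyes.camera(name): name is "side" or "top" or "wrist"; returns a dict with "image" (384x512x3 uint8, red, green, blue), "K" (3x3 intrinsics, pixels), "view" (4x4, takes a point from world to camera coordinates); the wrist camera has in their place "T_tool_cam" (4x4, takes a point from camera to tool coordinates, whose origin is the TCP and whose axes are the tool frame's). Camera axes: x right, y down, z forward; pixel columns grow to the right and rows downward; lengths in m; the calibration is good to about 2 mm. A picture is of the moment at which its call begins: read the wrist's pose just before it. There is no depth.
- workorder.sign_off(): hands the job in, once; it reports no verdict.
Trained networks look in the newest picture that a camera, given by its name, has taken for a name from the list of things; names that differ only in an ending like _2 or _b are one class to them, and where a whole thing is asked for, a point or a joint stands for the part that bears it (a point fixed in the world has none). Each returns a list of dicts, best first, with "conf" (0 to 1); they miss things now and then, are a little off and sometimes report something else, mostly with a low value. They report only what shows in the picture. A call takes as long as a camera call. They do not tell look-alikes from the thing itself.
- eyes.find_in(target, camera): "at" ([x, y, z] in m, in the coordinates of the camera as it stood for that picture, good to about 4 mm: the middle of the surface that is visible of it).
- eyes.place_of(target, camera): "at" ([x, y, z] in m, in the coordinates of the camera as it stood for that picture, good to about 4 mm: a listed point, or the origin of a listed thing).
The state is a dict: "clock": time; "joint_pos": joint angles; "dq": joint speeds; "tau": joint torques, N m; "position": TCP position; "ee_rot": TCP orientation; "wrist_force": force on the tool from outside, world axes, zero at the start; "torque": the same for the moment, N m; "finger_gap": finger opening in m.
Only numpy, scipy, OpenCV 4.12 (cv2) and the standard library are available. Lean on these libraries where they do the work, as an engineer would, in place of code of your own. Each camera call takes 0.05 s, during which the arm holds its last target.

## Working session

There is one attempt and no reset: what is moved stays moved. The work goes in short steps, Python scripts to look and compute and a tool call to move; the robot and the scene stay as the last step left them, time stands still between calls to the robot, and variables do not carry over. Pictures are saved under pics/ and viewed, and the job is handed in when it is done.

Besides the shell and the picture viewer there is one more tool, called after "Call:" by a JSON object that holds its "fn" and its "kwargs". carry_out: Moves the arm, as the interface text tells. Its arguments: {"type":"object","properties":{"targets":{"type":"array","items":{"type":"object","properties":{"xyz":{"type":"array","items":{"type":"number"}},"rot":{"type":"array","items":{"type":"number"}},"grip":{"type":"number"}}}},"force":{"type":"number"}},"required":["targets"]}

```bash
mkdir -p pics
cat > h.py <<'E'
from station import env, eyes, workorder
import numpy as np, cv2
from scipy.spatial.transform import Rotation as R
def snap(cam,fn):
    d=eyes.camera(cam); cv2.imwrite('pics/'+fn,d['image'][:,:,::-1]); return d
def world(d,p): 
    V=np.array(d['view']); return (np.linalg.inv(V)@np.r_[p,1])[:3]
def pix(d,p):
    c=(np.array(d['view'])@np.r_[p,1])[:3]; u=np.array(d['K'])@c; return (u[:2]/u[2]).round(1)
E
python3 - <<'E'
from h import *
s=env.read_state(); print({k:np.round(v,3).tolist() for k,v in s.items()})
for cam in ['top','side']:
    d=snap(cam,cam+'0.png')
    print(cam,np.round(np.linalg.inv(d['view'])[:3],3).tolist(), np.round(d['K'],1).tolist())
    for n in ['arbor','arbor_top','stand','drive_unit','socket_mouth','bottle_a','cup','vial_blue','vial_white','tape']:
        for r in eyes.place_of(n,cam):
            w=world(d,r['at']); print(n,round(r['conf'],2),w.round(3),pix(d,w))
E
```

```text
{'clock': 0.0, 'joint_pos': [-1.098, 0.508, -0.237, 1.501, 0.126, 1.149, -0.155], 'dq': [0.002, 0.001, -0.002, 0.0, 0.001, -0.0, 0.002], 'tau': [0.0, -62.059, -2.186, -24.964, 0.013, 0.012, 0.0], 'position': [0.224, 0.583, 0.247], 'ee_rot': [0.128, 0.695, -0.13, 0.695], 'wrist_force': [-0.298, -0.363, -0.409], 'torque': [-0.014, 0.05, -0.061], 'finger_gap': 0.085}
top [[0.008, -0.984, 0.178, 0.409], [-1.0, -0.013, -0.026, -0.079], [0.028, -0.177, -0.984, 0.947]] [[379.6, 0.0, 255.0], [0.0, 379.6, 194.7], [0.0, 0.0, 1.0]]
arbor 0.82 [ 0.504 -0.314 -0.004] [337.9 225.5]
arbor 0.81 [ 0.406 -0.259 -0.001] [317.2 264.8]
arbor 0.59 [ 0.5    0.104 -0.006] [171.4 225.6]
arbor 0.55 [ 0.598 -0.071 -0.003] [242.1 187.8]
arbor 0.54 [ 0.537 -0.191  0.006] [289.8 211.4]
arbor 0.49 [ 0.411 -0.163  0.003] [278.7 262.5]
arbor_top 0.74 [ 0.409 -0.169  0.132] [286.8 263.4]
arbor_top 0.73 [ 0.596 -0.076  0.13 ] [244.2 176.7]
arbor_top 0.65 [ 0.508 -0.318  0.178] [361.1 215.1]
arbor_top 0.63 [ 0.403 -0.257  0.168] [332.4 266.8]
arbor_top 0.47 [ 0.53  -0.193  0.137] [297.6 206.6]
stand 0.7 [ 0.535 -0.19  
[... 733 characters left out ...]
.93 [ 0.406 -0.164  0.13 ] [353.5 196.8]
arbor_top 0.67 [ 0.592 -0.072  0.129] [245.2 184.2]
arbor_top 0.6 [ 0.409 -0.255  0.174] [378.7 154.8]
arbor_top 0.57 [ 0.509 -0.311  0.171] [347.3 128.4]
stand 0.97 [ 0.535 -0.188  0.001] [300.8 214.2]
drive_unit 0.87 [ 0.498  0.105 -0.002] [224.1 309.8]
socket_mouth 0.61 [0.5   0.108 0.092] [218.3 275.3]
bottle_a 0.92 [ 0.72  -0.063  0.   ] [201.4 209.9]
bottle_a 0.59 [ 0.715 -0.264 -0.002] [259.  170.5]
cup 0.56 [ 0.724 -0.146  0.001] [224.9 191.1]
vial_blue 0.69 [ 0.452 -0.062 -0.003] [299.1 266.6]
vial_white 0.68 [ 0.499  0.106 -0.001] [223.5 309.9]
vial_white 0.52 [ 0.52  -0.075  0.002] [275.3 245.4]
tape 0.9 [ 0.738  0.068 -0.003] [151.7 240.2]
```

Run:
```python
import cv2
for c in ['top','side']:
    i=cv2.imread(f'pics/{c}0.png'); i=i[90:310,130:400]; cv2.imwrite(f'pics/{c}0c.png',cv2.resize(i,None,fx=2.7,fy=2.7,interpolation=cv2.INTER_CUBIC))
```

```text
(no output)
```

View pics/top0c.png

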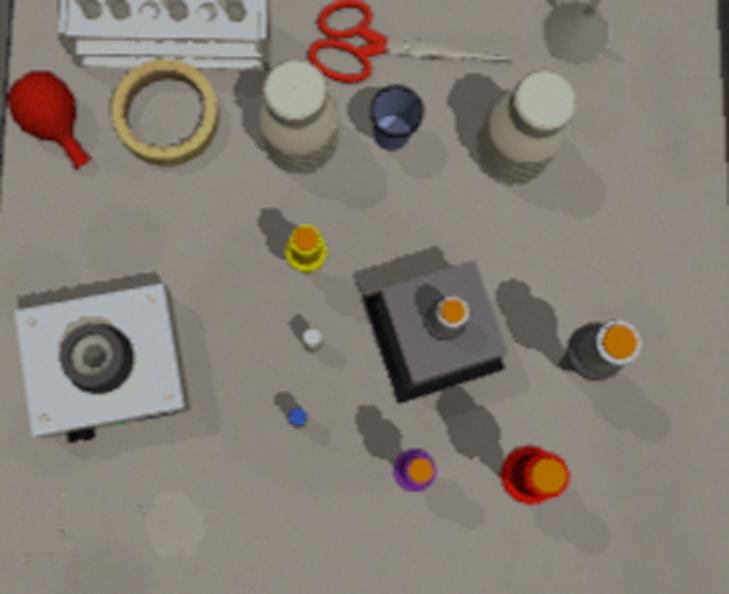

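View pics/side0c.png

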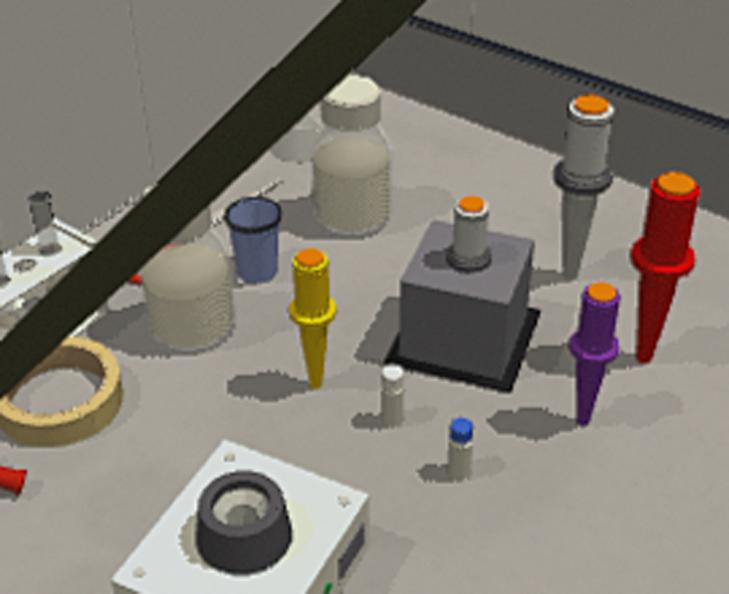

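View pics/side0.png

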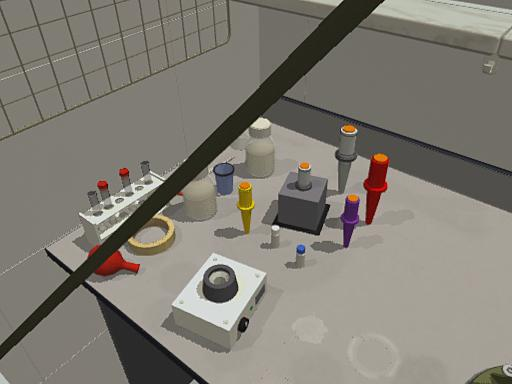

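View pics/top0.png

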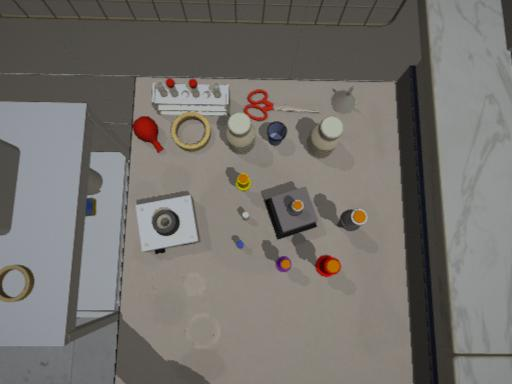

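```bash
cat >> h.py <<'E'
def plan(xyz,Rt,P=None,R0=None):
    """total shift in tool axes (cm) if rotation is done first / last, and rotvec"""
    s=env.read_state(); P=np.array(s['position']) if P is None else P
    R0=R.from_quat(s['ee_rot']) if R0 is None else R0
    d=(np.array(xyz)-P)*100
    print('shift before rot',R0.inv().apply(d).round(2),'after rot',Rt.inv().apply(d).round(2),'rotvec',(R0.inv()*Rt).as_rotvec().round(4))
def down(psi): # tool x down, tool y at heading psi
    y=np.array([np.cos(psi),np.sin(psi),0]);x=np.array([0,0,-1.]);return R.from_matrix(np.c_[x,y,np.cross(x,y)])
E
python3 - <<'E'
from h import *
s=env.read_state(); print(R.from_quat(s['ee_rot']).as_matrix().round(3))
d=eyes.camera('wrist'); print(np.round(d['T_tool_cam'],3).tolist(),np.round(d['K'],1).tolist())
for a in [-0.5,0,0.5,1.2]:
    print(a);plan([.533,-.191,.25],down(a)); plan([.533,-.191,.25],down(a+np.pi))
E
```

```text
[[-0.     0.359  0.933]
 [-0.     0.933 -0.359]
 [-1.    -0.     0.   ]]
[[0.0, -0.322, 0.947, -0.127], [1.0, 0.001, 0.0, 0.0], [-0.001, 0.947, 0.322, -0.083], [0.0, 0.0, 0.0, 1.0]] [[338.8, 0.0, 249.8], [0.0, 338.8, 193.1], [0.0, 0.0, 1.0]]
-0.5
shift before rot [ -0.17 -61.21  56.6 ] after rot [-0.17 64.23 53.15] rotvec [1.704 0.    0.   ]
shift before rot [ -0.17 -61.21  56.6 ] after rot [ -0.17 -64.23 -53.15] rotvec [-1.4376 -0.      0.    ]
0
shift before rot [ -0.17 -61.21  56.6 ] after rot [-0.17 30.88 77.44] rotvec [1.204e+00 0.000e+00 1.000e-04]
shift before rot [ -0.17 -61.21  56.6 ] after rot [ -0.17 -30.88 -77.44] rotvec [-1.9376e+00 -1.0000e-04  0.0000e+00]
0.5
shift before rot [ -0.17 -61.21  56.6 ] after rot [ -0.17 -10.02  82.77] rotvec [7.04e-01 0.00e+00 1.00e-04]
shift before rot [ -0.17 -61.21  56.6 ] after rot [ -0.17  10.02 -82.77] rotvec [-2.4376e+00 -1.0000e-04  0.0000e+00]
1.2
shift before rot [ -0.17 -61.21  56.6 ] after rot [ -0.17 -60.99  56.85] rotvec [ 0.004  -0.      0.0001]
shift before rot [ -0.17 -61.21  56.6 ] after rot [ -0.17  60.99 -56.85] rotvec [-3.1376e+00 -1.0000e-04 -0.0000e+00]
```

Run:
```python
from h import *
snap('wrist','w0.png')
```

```text
(no output)
```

View pics/w0.png

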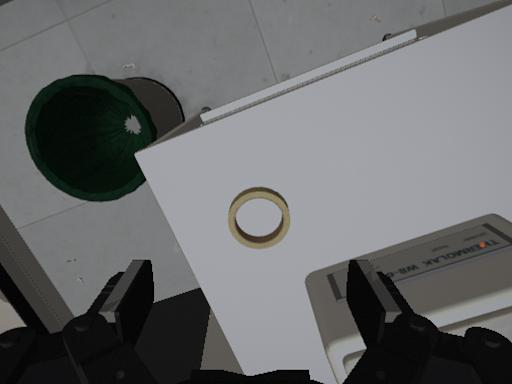

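The wrist picture shows a lower side table (tape roll at (260,218), an appliance at (410,300)). The sweep direction, up in the picture, is clear, so I swing toward the stand at about constant radius.

Call:
{"fn": "carry_out", "kwargs": {"targets": [{"xyz": [-0.5, 0, 4.6], "rot": [0.0775, 0, 0], "grip": 1}, {"xyz": [-0.5, 0, 4.6], "rot": [0.0775, 0, 0]}, {"xyz": [-0.5, 0, 4.6], "rot": [0.0775, 0, 0]}, {"xyz": [-0.5, -0.2, 4.6], "rot": [0.0775, 0, 0]}, {"xyz": [0, -0.2, 4.6], "rot": [0.0775, 0, 0]}, {"xyz": [0, -0.2, 4.6], "rot": [0.0775, 0, 0]}, {"xyz": [0, -0.2, 4.6], "rot": [0.0775, 0, 0]}, {"xyz": [0, -0.2, 4.6], "rot": [0.0775, 0, 0]}]}}

```text
$.targets[1]: bad value
```

Call:
{"fn": "carry_out", "kwargs": {"targets": [{"xyz": [-0.5, 0, 4.6], "rot": [0.0775, 0, 0], "grip": 1}, {"xyz": [-0.5, 0, 4.6], "rot": [0.0775, 0, 0], "grip": 1}, {"xyz": [-0.5, 0, 4.6], "rot": [0.0775, 0, 0], "grip": 1}, {"xyz": [-0.5, -0.2, 4.6], "rot": [0.0775, 0, 0], "grip": 1}, {"xyz": [0, -0.2, 4.6], "rot": [0.0775, 0, 0], "grip": 1}, {"xyz": [0, -0.2, 4.6], "rot": [0.0775, 0, 0], "grip": 1}, {"xyz": [0, -0.2, 4.6], "rot": [0.0775, 0, 0], "grip": 1}, {"xyz": [0, -0.2, 4.6], "rot": [0.0775, 0, 0], "grip": 1}]}}

```text
clock: 2.2
position: [0.5093, 0.3593, 0.2682]
ee_rot: [0.336, 0.622, -0.336, 0.622]
wrist_force: [0.3, 0.9, -0.2]
finger_gap: 0.0852
```

Call:
{"fn": "carry_out", "kwargs": {"targets": [{"xyz": [0, -0.5, 4.7], "rot": [0.08, 0, 0], "grip": 0.7}, {"xyz": [0, -0.5, 4.7], "rot": [0.08, 0, 0], "grip": 0.7}, {"xyz": [0, -0.5, 4.7], "rot": [0.08, 0, 0], "grip": 0.7}, {"xyz": [0, -0.5, 4.7], "rot": [0.08, 0, 0], "grip": 0.7}, {"xyz": [0, -0.5, 4.7], "rot": [0.08, 0, 0], "grip": 0.7}, {"xyz": [0, -0.5, 4.7], "rot": [0.08, 0, 0], "grip": 0.7}, {"xyz": [0, -0.5, 4.7], "rot": [0.08, 0, 0], "grip": 0.7}, {"xyz": [0, -0.5, 4.7], "rot": [0.08, 0, 0], "grip": 0.7}, {"xyz": [0, -0.5, 4.7], "rot": [0.08, 0, 0], "grip": 0.7}, {"xyz": [0, -0.5, 4.7], "rot": [0.08, 0, 0], "grip": 0.7}]}}

```text
clock: 3.45
position: [0.5623, -0.0981, 0.2683]
ee_rot: [0.552, 0.442, -0.551, 0.443]
wrist_force: [0.1, -0.1, 0.4]
finger_gap: 0.0601
```

```bash
cat >> h.py <<'E'
def wcam(fn=None):
    s=env.read_state(); d=eyes.camera('wrist')
    if fn: cv2.imwrite('pics/'+fn,d['image'][:,:,::-1])
    T=np.eye(4);T[:3,:3]=R.from_quat(s['ee_rot']).as_matrix();T[:3,3]=s['position']
    d['view']=np.linalg.inv(T@np.array(d['T_tool_cam'])); return s,d
E
python3 - <<'E'
from h import *
s,d=wcam('w1.png'); print(np.round(s['position'],4),R.from_quat(s['ee_rot']).as_matrix().round(3).tolist(),s['clock'],np.round(s['joint_pos'],2),s['finger_gap'])
for n in ['arbor','arbor_top','button','stand','vial_blue','vial_white','socket_mouth']:
    for r in eyes.place_of(n,'wrist'):
        w=world(d,r['at']); print(n,round(r['conf'],2),w.round(4),pix(d,w))
E
```

```text
[ 0.5623 -0.0981  0.2683] [[0.0, 0.976, -0.217], [-0.0, -0.217, -0.976], [-1.0, 0.0, -0.0]] 3.45 [-0.03  0.41  0.24  1.62 -0.1   1.12  0.02] 0.06011113388941834
arbor 0.86 [ 0.5937 -0.0762  0.0008] [272.4 128.3]
arbor 0.81 [ 0.5055 -0.3136 -0.0009] [243.6 308.9]
arbor 0.7 [ 0.4087 -0.1604 -0.0014] [143.1 224.5]
arbor_top 0.91 [ 0.4075 -0.1644  0.1315] [ 99.8 288.5]
arbor_top 0.69 [ 0.533  -0.1928  0.1358] [241.  291.9]
button 0.84 [ 0.594  -0.0702  0.1267] [281.4 143.1]
button 0.81 [ 0.4081 -0.168   0.1322] [101.5 292.1]
button 0.79 [ 0.5314 -0.1888  0.1311] [238.4 285.4]
stand 0.62 [ 5.361e-01 -1.894e-01  2.000e-04] [245.4 225.5]
vial_blue 0.57 [ 0.4532 -0.0638  0.005 ] [151.8 144.6]
vial_white 0.84 [ 0.5225 -0.0798  0.0019] [213.4 144.7]
```

View pics/w1.png

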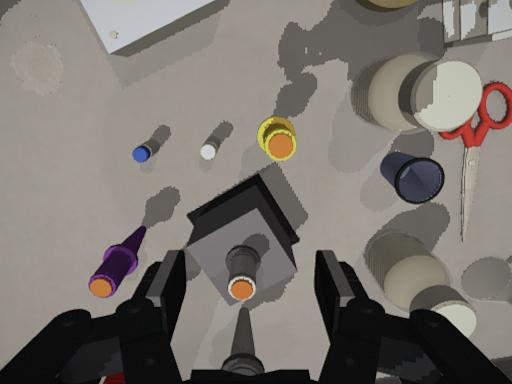

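Candidates in the wrist picture: purple (100,288), yellow (280,145), steel in the stand (241,290), larger steel (243,360), with the red one at the bottom edge (110,380). The colours rule out three. The smaller of the two steel ones is the one hanging in the stand. I'll check it in a crop and refine its position from the orange centroid.

```bash
cat >> h.py <<'E'
def ray(d,uv,z):
    V=np.linalg.inv(np.array(d['view'])); r=V[:3,:3]@np.linalg.inv(np.array(d['K']))@np.r_[uv,1]
    return V[:3,3]+r*(z-V[2,3])/r[2]
def orange(d,uv,rad=14):
    h=cv2.cvtColor(d['image'],cv2.COLOR_RGB2HSV); m=((h[...,0]>7)&(h[...,0]<19)&(h[...,1]>180)&(h[...,2]>90))
    yy,xx=np.mgrid[:384,:512]; m&=(abs(xx-uv[0])<rad)&(abs(yy-uv[1])<rad)
    return np.r_[xx[m].mean(),yy[m].mean()],m.sum()
E
python3 - <<'E'
from h import *
s,dw=wcam(); 
for n,d in [('wrist',dw),('top',eyes.camera('top')),('side',eyes.camera('side'))]:
    uv,c=orange(d,pix(d,[.533,-.191,.135])); print(n,uv.round(1),c,ray(d,uv,.1345).round(4))
i=cv2.resize(dw['image'][200:384,150:350,::-1],None,fx=3,fy=3,interpolation=cv2.INTER_CUBIC);cv2.imwrite('pics/w1c.png',i)
E
```

```text
wrist [241.4 292.7] 83 [ 0.5339 -0.1915  0.1345]
top [297.3 204.8] 49 [ 0.5344 -0.1923  0.1345]
side [304.3 165. ] 38 [ 0.5334 -0.1883  0.1345]
```

View pics/w1c.png

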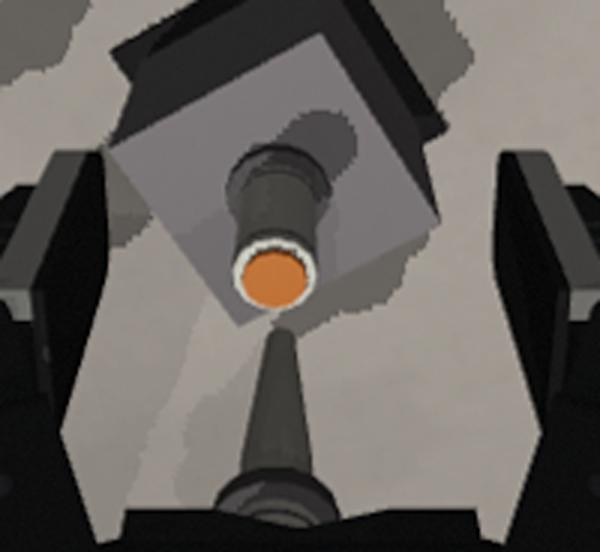

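Run:
```python
from h import *
plan([.534,-.1915,.109],R.from_quat(env.read_state()['ee_rot']))
```

```text
shift before rot [15.92 -0.77  9.98] after rot [15.92 -0.77  9.98] rotvec [0. 0. 0.]
```

Call:
{"fn": "carry_out", "kwargs": {"targets": [{"xyz": [0, -0.2, 2.5], "rot": [0, 0, 0], "grip": 0.7}, {"xyz": [0, -0.2, 2.5], "rot": [0, 0, 0], "grip": 0.7}, {"xyz": [0, -0.2, 2.5], "rot": [0, 0, 0], "grip": 0.7}, {"xyz": [0, -0.2, 2.5], "rot": [0, 0, 0], "grip": 0.7}, {"xyz": [2, 0, 0], "rot": [0, 0, 0], "grip": 0.7}, {"xyz": [2, 0, 0], "rot": [0, 0, 0], "grip": 0.7}, {"xyz": [2, 0, 0], "rot": [0, 0, 0], "grip": 0.7}, {"xyz": [2, 0, 0], "rot": [0, 0, 0], "grip": 0.7}, {"xyz": [0, 0, 0], "rot": [0, 0, 0], "grip": 0.7}]}}

```text
clock: 5.12
position: [0.5326, -0.1918, 0.187]
ee_rot: [-0.55, -0.444, 0.551, -0.443]
wrist_force: [0.5, -0.7, -0.1]
finger_gap: 0.0598
```

Run:
```python
from h import *
s,d=wcam('w2.png'); print(np.round(s['position'],4))
uv,c=orange(d,pix(d,[.534,-.1915,.135]),25); print(uv,c,ray(d,uv,.135).round(4))
```

```text
[ 0.5326 -0.1918  0.187 ]
[255.19402985 224.08955224] 67 [ 0.536  -0.1889  0.135 ]
```

View pics/w2.png

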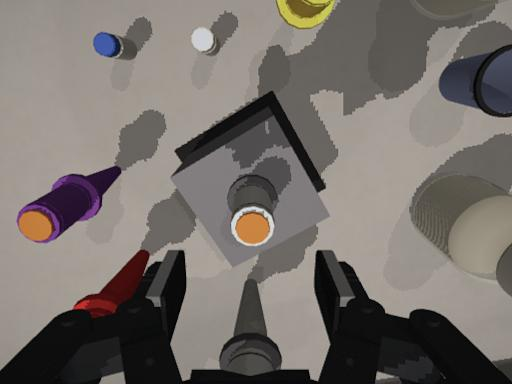

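The arbor's button is at (252,227), centred between the open jaws. I'll descend and grip.

Call:
{"fn": "carry_out", "kwargs": {"targets": [{"xyz": [2, 0, 0], "rot": [0, 0, 0], "grip": 0.7}, {"xyz": [2, 0, 0], "rot": [0, 0, 0], "grip": 0.7}, {"xyz": [2, 0, 0], "rot": [0, 0, 0], "grip": 0.7}, {"xyz": [1.8, 0, 0], "rot": [0, 0, 0], "grip": 0.7}, {"xyz": [0, 0, 0], "rot": [0, 0, 0], "grip": 0.7}]}}

```text
clock: 5.8
position: [0.5332, -0.1924, 0.1102]
ee_rot: [-0.551, -0.444, 0.551, -0.443]
wrist_force: [0.1, 0.3, -0.5]
finger_gap: 0.0601
```

Call:
{"fn": "carry_out", "kwargs": {"targets": [{"xyz": [0, 0, 0], "rot": [0, 0, 0], "grip": 0.2}, {"xyz": [0, 0, 0], "rot": [0, 0, 0], "grip": 0.2}, {"xyz": [0, 0, 0], "rot": [0, 0, 0], "grip": 0.2}, {"xyz": [0, 0, 0], "rot": [0, 0, 0], "grip": 0.2}, {"xyz": [0, 0, 0], "rot": [0, 0, 0], "grip": 0.2}], "force": 50}}

```text
clock: 6.42
position: [0.5339, -0.1929, 0.1116]
ee_rot: [0.551, 0.443, -0.551, 0.444]
wrist_force: [-1.2, -0.1, 6.2]
finger_gap: 0.025
```

Call:
{"fn": "carry_out", "kwargs": {"targets": [{"xyz": [-0.5, 0, 0], "rot": [0, 0, 0], "grip": 0.2}, {"xyz": [-1, 0, 0], "rot": [0, 0, 0], "grip": 0.2}, {"xyz": [-2, 0, 0], "rot": [0, 0, 0], "grip": 0.2}, {"xyz": [-2, 0, 0], "rot": [0, 0, 0], "grip": 0.2}, {"xyz": [-2, 0, 0], "rot": [0, 0, 0], "grip": 0.2}, {"xyz": [-2, 0, 0], "rot": [0, 0, 0], "grip": 0.2}, {"xyz": [-2, 0, 0], "rot": [0, 0, 0], "grip": 0.2}, {"xyz": [-1.5, 0, 0], "rot": [0, 0, 0], "grip": 0.2}, {"xyz": [0, 0, 0], "rot": [0, 0, 0], "grip": 0.2}]}}

```text
clock: 7.55
position: [0.5337, -0.1929, 0.2415]
ee_rot: [0.551, 0.443, -0.551, 0.444]
wrist_force: [-0.7, -0.3, -1.8]
finger_gap: 0.0249
```

Run:
```python
from h import *
s,d=wcam('w3.png'); print(np.round(s['position'],4),s['wrist_force'],s['torque'])
for c in ['wrist','side','top']:
    dd=d if c=='wrist' else snap(c,c+'3.png')
    for n in ['arbor','arbor_top','socket_mouth','drive_unit']:
        for r in eyes.place_of(n,c):
            w=world(dd,r['at']); print(c,n,round(r['conf'],2),w.round(4),pix(dd,w))
```

```text
[ 0.5337 -0.1929  0.2415] [-0.67632856 -0.25608927 -1.83511762] [0.03506302 0.02652555 0.0255669 ]
wrist arbor 0.98 [ 0.5972 -0.0728  0.0008] [286.6  26.7]
wrist arbor 0.8 [ 0.5348 -0.1893  0.1393] [250.3 195.3]
wrist arbor 0.74 [ 0.4088 -0.1613  0.0008] [132.9 153.7]
wrist arbor 0.56 [ 0.4043 -0.2568 -0.0041] [156.1 229.7]
wrist arbor_top 0.92 [ 0.4073 -0.1641  0.1328] [ 74.  195.9]
wrist arbor_top 0.72 [ 0.5345 -0.1919  0.2655] [252.5 315.3]
wrist arbor_top 0.67 [ 0.5066 -0.3104  0.1757] [248.1 371.7]
wrist arbor_top 0.6 [ 0.4013 -0.2572  0.1727] [ 87.9 336.4]
side arbor 0.94 [ 0.5365 -0.1893  0.1375] [303.3 163. ]
side arbor 0.84 [ 0.4045 -0.254  -0.0026] [367.8 223.8]
side arbor 0.8 [ 0.5977 -0.0667 -0.0022] [243.9 233.1]
side arbor 0.71 [ 0.4091 -0.1629 -0.0015] [344.6 246.4]
side arbor 0.64 [ 0.5031 -0.3108 -0.003 ] [341.4 193.6]
side arbor_top 0.95 [ 0.4053 -0.2545  0.1712] [379.9 156.9]
side arbor_top 0.83 [ 0.5361 -0.1929  0.2626] [307.7 106.9]
side arbor_top 0.75 [ 0.5079 -0.3129  0.1722] [348.2 127.8]
side arbor_top 0.73 [ 0.4082 -0.1639  0.1339] [352.9 194.8]
side arbor_top 0.69 [ 0.5907 -0.0714  0.1293] [245.7 184.3]
side socket_mouth 0.65 [0.5024 0.1078 0.0922] [217.4 274.5]
side drive_unit 0.59 [ 0.5     0.1058 -0.0023] [223.1 309.9]
top arbor 0.52 [ 5.941e-01 -7.000e-02  5.000e-04] [241.7 188.9]
top arbor_top 0.78 [ 0.5968 -0.0745  0.1309] [243.4 176.4]
top arbor_top 0.3 [ 0.5337 -0.1906 -0.0012] [289.3 213.2]
top socket_mouth 0.95 [0.5008 0.1038 0.0882] [163.8 221.1]
top drive_unit 0.76 [ 0.5005  0.1054 -0.0016] [170.7 225.1]
```

View pics/w3.png

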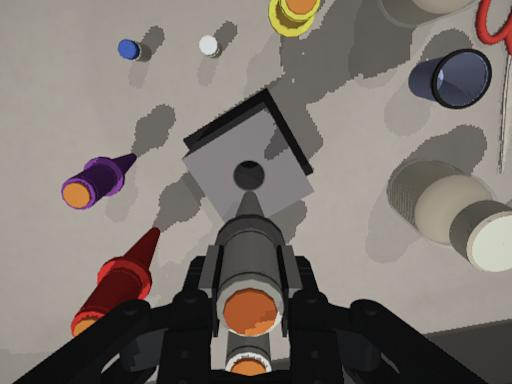

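View pics/side3.png

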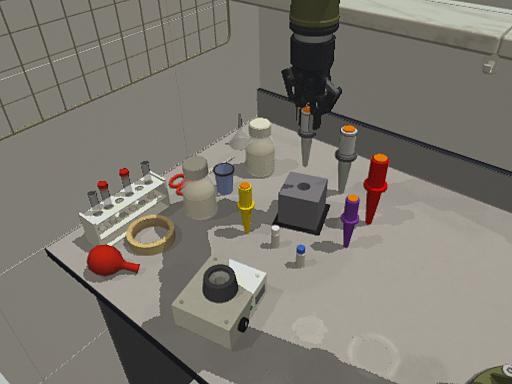

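The arbor is held upright; the stand hole at (248,175) is empty. Now I carry it over the socket.

Call:
{"fn": "carry_out", "kwargs": {"targets": [{"xyz": [0, -0.5, -1.4], "rot": [0, 0, 0], "grip": 0.2}, {"xyz": [0, -0.97, -2.84], "rot": [0, 0, 0], "grip": 0.2}, {"xyz": [0, -0.97, -2.84], "rot": [0, 0, 0], "grip": 0.2}, {"xyz": [0, -0.97, -2.84], "rot": [0, 0, 0], "grip": 0.2}, {"xyz": [0, -0.97, -2.84], "rot": [0, 0, 0], "grip": 0.2}, {"xyz": [0, -0.97, -2.84], "rot": [0, 0, 0], "grip": 0.2}, {"xyz": [0, -0.97, -2.84], "rot": [0, 0, 0], "grip": 0.2}, {"xyz": [0, -0.97, -2.84], "rot": [0, 0, 0], "grip": 0.2}, {"xyz": [0, -0.97, -2.84], "rot": [0, 0, 0], "grip": 0.2}, {"xyz": [0, -0.97, -2.84], "rot": [0, 0, 0], "grip": 0.2}, {"xyz": [0, -0.47, -1.44], "rot": [0, 0, 0], "grip": 0.2}, {"xyz": [0, 0, 0], "rot": [0, 0, 0], "grip": 0.2}, {"xyz": [0, 0, 0], "rot": [0, 0, 0], "grip": 0.2}]}}

```text
clock: 9.93
position: [0.4995, 0.1043, 0.2403]
ee_rot: [-0.551, -0.443, 0.551, -0.443]
wrist_force: [0.5, -0.5, -2.0]
finger_gap: 0.025
```

Run:
```python
from h import *
s,d=wcam('w4.png'); print(np.round(s['position'],4),s['wrist_force'],R.from_quat(s['ee_rot']).as_matrix().round(3).tolist())
for c in ['wrist','side','top']:
    dd=d if c=='wrist' else snap(c,c+'4.png')
    for n in ['arbor','arbor_top','socket_mouth','drive_unit']:
        for r in eyes.place_of(n,c):
            w=world(dd,r['at']); 
            if abs(w[1]-.105)<.05: print(c,n,round(r['conf'],2),w.round(4),pix(dd,w))
i=cv2.imread('pics/side4.png')[130:350,150:330];cv2.imwrite('pics/side4c.png',cv2.resize(i,None,fx=2.7,fy=2.7,interpolation=cv2.INTER_CUBIC))
```

```text
[0.4995 0.1043 0.2403] [ 0.50646749 -0.54111418 -1.96803894] [[0.0, 0.976, -0.216], [-0.001, -0.216, -0.976], [-1.0, 0.0, 0.001]]
wrist arbor 0.95 [0.5037 0.1038 0.138 ] [256.2 199.5]
wrist arbor_top 0.85 [0.5002 0.1059 0.2668] [251.7 318.4]
wrist socket_mouth 0.93 [0.499  0.1096 0.0925] [248.2 175.9]
wrist drive_unit 0.77 [ 0.4955  0.1052 -0.0027] [246.4 156.7]
wrist drive_unit 0.32 [0.5009 0.102  0.1349] [252.8 201. ]
side arbor 0.82 [0.5022 0.1033 0.1376] [217.4 253.9]
side arbor_top 0.72 [0.5018 0.1039 0.2642] [210.7 191.8]
side socket_mouth 0.63 [0.5024 0.11   0.0899] [216.6 276.3]
side drive_unit 0.77 [0.4982 0.1051 0.0014] [224.  308.8]
top arbor 0.56 [0.5015 0.1035 0.1342] [159.5 218.4]
top arbor_top 0.68 [0.4958 0.1055 0.2633] [142.5 213.2]
top socket_mouth 0.61 [ 0.4981  0.1058 -0.0024] [170.6 226.1]
top socket_mouth 0.58 [0.5014 0.1017 0.0896] [164.7 220.7]
top drive_unit 0.68 [0.502  0.1065 0.1325] [158.3 218.2]
top drive_unit 0.67 [ 0.5024  0.1064 -0.0026] [170.4 224.4]
```

View pics/w4.png

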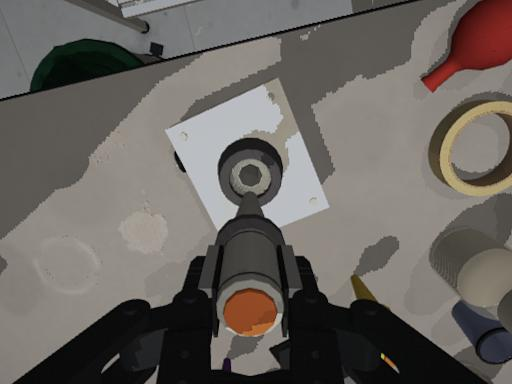

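View pics/side4c.png

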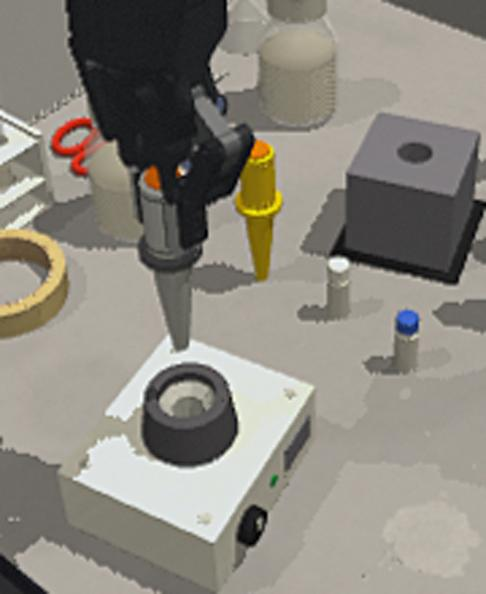

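Run:
```python
from h import *
s,d=wcam(); uv,c=orange(d,(251,313),40); print(uv,c)
print('top of arbor',ray(d,uv,.2665).round(4)); 
g=cv2.cvtColor(d['image'],cv2.COLOR_RGB2GRAY)
for z in (.092,): print('mouth',ray(d,(250,173),z).round(4), ray(d,(251,176),z).round(4))
for p in ([.4995,.1043,.1365],[.5005,.106,.1365]): print('tip pred pix',pix(d,p))
for p in ([.501,.106,.092],): 
    th=np.linspace(0,6.28,40); img=d['image'][:,:,::-1].copy()
    for r in (.0175,):
        for t in th: cv2.circle(img,tuple(int(v) for v in pix(d,[p[0]+r*np.cos(t),p[1]+r*np.sin(t),.092])),0,(0,255,0),-1)
    cv2.imwrite('pics/w4c.png',cv2.resize(img[120:230,190:310],None,fx=5,fy=5,interpolation=cv2.INTER_CUBIC))
```

```text
[249.79433018 312.04391329] 1799
top of arbor [0.4999 0.1098 0.2665]
mouth [0.5008 0.113  0.092 ] [0.5011 0.1103 0.092 ]
tip pred pix [250.8 201. ]
tip pred pix [251.7 198.6]
```

View pics/w4c.png

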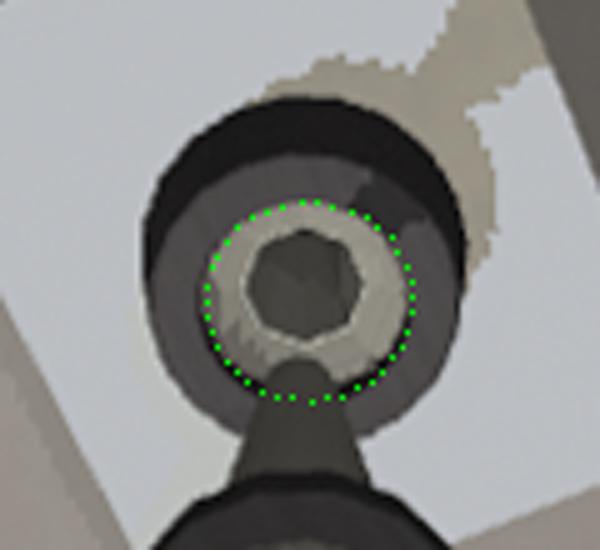

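Green overlay (mouth at (0.501, 0.106, 0.092)) fits the mouth seen at (251,176), and the tip sits on line below it. A small correction, then I lower.

Call:
{"fn": "carry_out", "kwargs": {"targets": [{"xyz": [0, 0.08, -0.12], "rot": [0, 0, 0], "grip": 0.2}, {"xyz": [1.5, 0, 0], "rot": [0, 0, 0], "grip": 0.2}, {"xyz": [1.5, 0, 0], "rot": [0, 0, 0], "grip": 0.2}, {"xyz": [1, 0, 0], "rot": [0, 0, 0], "grip": 0.2}, {"xyz": [1, 0, 0], "rot": [0, 0, 0], "grip": 0.2}, {"xyz": [1, 0, 0], "rot": [0, 0, 0], "grip": 0.2}, {"xyz": [1, 0, 0], "rot": [0, 0, 0], "grip": 0.2}, {"xyz": [0, 0, 0], "rot": [0, 0, 0], "grip": 0.2}]}}

```text
clock: 11.72
position: [0.5, 0.1065, 0.1695]
ee_rot: [-0.55, -0.443, 0.552, -0.443]
wrist_force: [0.4, 0.7, -1.6]
finger_gap: 0.0247
```

Run:
```python
from h import *
s,d=wcam('w5.png'); print(np.round(s['position'],4),np.round(s['wrist_force'],2),np.round(s['torque'],3))
snap('side','side5.png')
i=cv2.imread('pics/side5.png')[130:350,150:330];j=cv2.imread('pics/w5.png')[100:384,150:350]
cv2.imwrite('pics/5c.png',np.hstack([cv2.resize(i,(480,587)),cv2.resize(j,(300,587))[:, :320]]))
```

```text
[0.5    0.1065 0.1695] [ 0.42  0.69 -1.61] [-0.015  0.027  0.074]
```

View pics/5c.png

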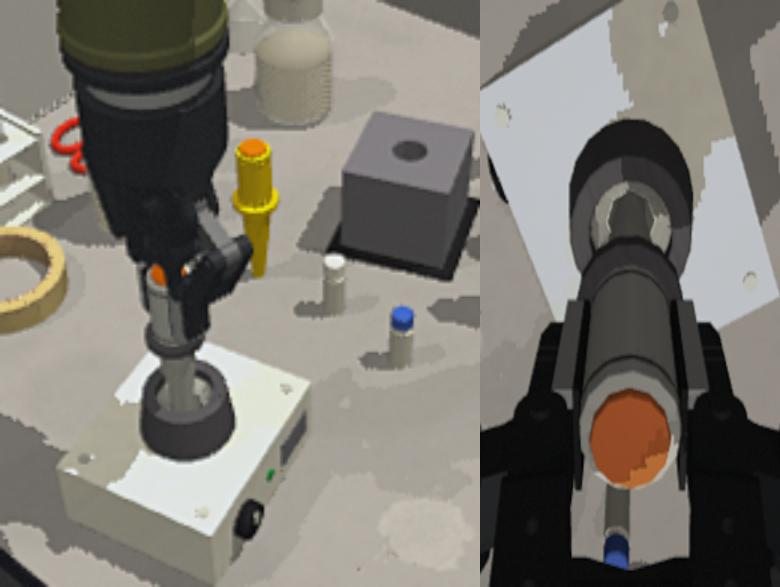

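Run:
```python
from h import *
import pickle
s=env.read_state()
d=eyes.camera('side'); img=d['image'][:,:,::-1].copy()
def circ(d,img,c,r,z,col):
    for t in np.linspace(0,6.28,60): 
        u=pix(d,[c[0]+r*np.cos(t),c[1]+r*np.sin(t),z]); k=8
        cv2.circle(img,(int(round((u[0]-o[0])*k)),int(round((u[1]-o[1])*k))),1,col,-1)
o=(190,225); c=cv2.resize(img[225:300,190:260],None,fx=8,fy=8,interpolation=cv2.INTER_CUBIC)
circ(d,c,(.501,.106),.0175,.092,(0,255,0))
tz=.1695-.105
for zz,r in((.082,.018),(.058,.011)): circ(d,c,(.5,.1065),r,tz+zz,(0,0,255))
cv2.imwrite('pics/side5d.png',c)
d=eyes.camera('top'); img=d['image'][:,:,::-1]; cv2.imwrite('pics/top5d.png',cv2.resize(img[180:260,120:220],None,fx=6,fy=6,interpolation=cv2.INTER_CUBIC))
```

```text
(no output)
```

View pics/side5d.png

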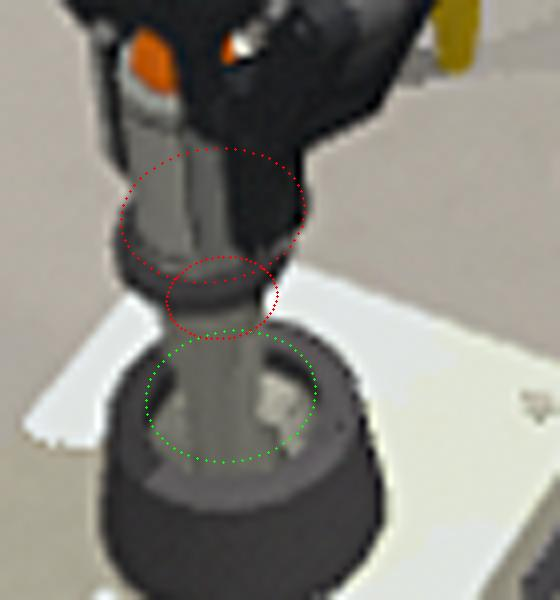

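The offset is only 1–2 mm, within the funnel's tolerance. Lower on, watching force.

Call:
{"fn": "carry_out", "kwargs": {"targets": [{"xyz": [0.8, 0.02, 0.1], "rot": [0, 0, 0], "grip": 0.2}, {"xyz": [0.8, 0, 0], "rot": [0, 0, 0], "grip": 0.2}, {"xyz": [0.5, 0, 0], "rot": [0, 0, 0], "grip": 0.2}, {"xyz": [0.3, 0, 0], "rot": [0, 0, 0], "grip": 0.2}, {"xyz": [0, 0, 0], "rot": [0, 0, 0], "grip": 0.2}]}}

```text
clock: 12.55
position: [0.5003, 0.1055, 0.146]
ee_rot: [-0.551, -0.443, 0.551, -0.443]
wrist_force: [-0.1, -0.1, -1.0]
finger_gap: 0.0248
```

Call:
{"fn": "carry_out", "kwargs": {"targets": [{"xyz": [0.3, 0, 0], "rot": [0, 0, 0], "grip": 0.2}, {"xyz": [0.2, 0, 0], "rot": [0, 0, 0], "grip": 0.2}, {"xyz": [0, 0, 0], "rot": [0, 0, 0], "grip": 0.2}]}}

```text
clock: 12.92
position: [0.5002, 0.1053, 0.1411]
ee_rot: [-0.551, -0.443, 0.551, -0.443]
wrist_force: [-0.1, -0.6, -2.2]
finger_gap: 0.0248
```

Call:
{"fn": "carry_out", "kwargs": {"targets": [{"xyz": [0.2, 0, 0], "rot": [0, 0, 0], "grip": 0.2}, {"xyz": [0.1, 0, 0], "rot": [0, 0, 0], "grip": 0.2}, {"xyz": [0, 0, 0], "rot": [0, 0, 0], "grip": 0.2}]}}

```text
clock: 13.3
position: [0.5002, 0.1052, 0.1381]
ee_rot: [-0.551, -0.443, 0.551, -0.443]
wrist_force: [-1.6, -2.1, -1.3]
finger_gap: 0.025
```

Call:
{"fn": "carry_out", "kwargs": {"targets": [{"xyz": [0, -0.07, 0.14], "rot": [0, 0, 0], "grip": 0.2}, {"xyz": [0, 0, 0], "rot": [0, 0, 0], "grip": 0.2}]}}

```text
clock: 13.55
position: [0.4996, 0.1047, 0.1384]
ee_rot: [0.551, 0.443, -0.551, 0.443]
wrist_force: [0.0, -0.5, -1.6]
finger_gap: 0.0246
```

Call:
{"fn": "carry_out", "kwargs": {"targets": [{"xyz": [0.15, 0, 0], "rot": [0, 0, 0], "grip": 0.2}, {"xyz": [0.1, 0, 0], "rot": [0, 0, 0], "grip": 0.2}, {"xyz": [0, 0, 0], "rot": [0, 0, 0], "grip": 0.2}]}}

```text
clock: 13.92
position: [0.4996, 0.1044, 0.1358]
ee_rot: [0.551, 0.443, -0.551, 0.443]
wrist_force: [1.6, -0.5, -1.5]
finger_gap: 0.0251
```

Call:
{"fn": "carry_out", "kwargs": {"targets": [{"xyz": [0.15, 0.05, 0.02], "rot": [0, 0, 0], "grip": 0.2}, {"xyz": [0.1, 0, 0], "rot": [0, 0, 0], "grip": 0.2}, {"xyz": [0, 0, 0], "rot": [0, 0, 0], "grip": 0.2}]}}

```text
clock: 14.3
position: [0.4999, 0.1043, 0.1337]
ee_rot: [0.551, 0.443, -0.551, 0.443]
wrist_force: [-0.7, 0.5, 5.3]
finger_gap: 0.025
```

It bears (about 7 N up). Let go.

Call:
{"fn": "carry_out", "kwargs": {"targets": [{"xyz": [0, 0, 0], "rot": [0, 0, 0], "grip": 0.45}, {"xyz": [0, 0, 0], "rot": [0, 0, 0], "grip": 0.7}, {"xyz": [0, 0, 0], "rot": [0, 0, 0], "grip": 0.7}, {"xyz": [0, 0, 0], "rot": [0, 0, 0], "grip": 0.7}]}}

```text
clock: 14.8
position: [0.4999, 0.104, 0.1332]
ee_rot: [-0.551, -0.443, 0.551, -0.443]
wrist_force: [0.1, -0.2, 1.1]
finger_gap: 0.0597
```

Run:
```python
from h import *
s,d=wcam('w6.png'); print(np.round(s['position'],4),np.round(s['wrist_force'],2),s['finger_gap'])
snap('side','side6.png')
for n in ['arbor','arbor_top']:
  for c in ['wrist','side']:
    dd=d if c=='wrist' else eyes.camera('side')
    for r in eyes.place_of(n,c):
        w=world(dd,r['at']); 
        if abs(w[1]-.105)<.05: print(c,n,round(r['conf'],2),w.round(4),pix(dd,w))
i=cv2.imread('pics/side6.png')[200:330,170:280];j=cv2.imread('pics/w6.png')[100:384,150:350]
cv2.imwrite('pics/6c.png',np.hstack([cv2.resize(i,(480,567)),cv2.resize(j,(300,567))]))
```

```text
[0.4999 0.104  0.1332] [ 0.09 -0.16  1.1 ] 0.059726419165913654
side arbor 0.56 [0.499  0.1076 0.0898] [219.2 276.4]
wrist arbor_top 0.76 [0.4986 0.1053 0.1592] [246.5 319. ]
```

View pics/6c.png

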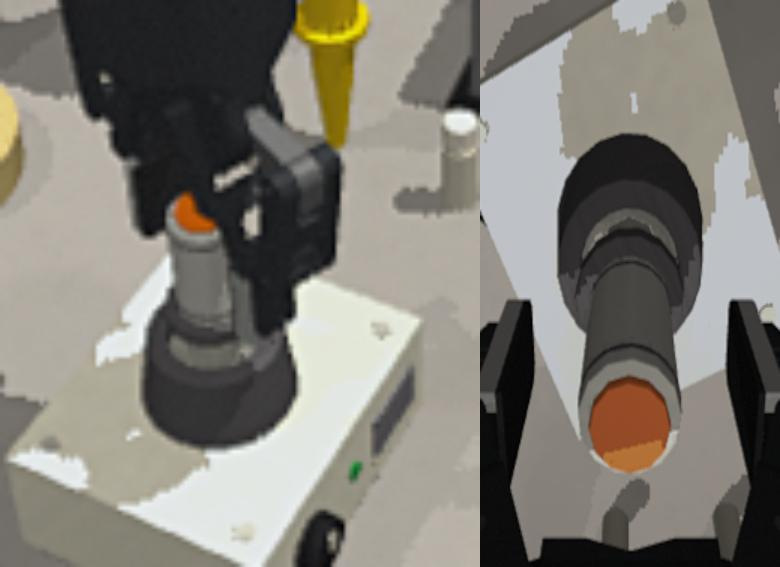

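Call:
{"fn": "carry_out", "kwargs": {"targets": [{"xyz": [-1, 0, 0], "rot": [0, 0, 0], "grip": 0.7}, {"xyz": [-2, 0, 0], "rot": [0, 0, 0], "grip": 0.7}, {"xyz": [-2, 0, 0], "rot": [0, 0, 0], "grip": 0.7}, {"xyz": [-2, 0, 0], "rot": [0, 0, 0], "grip": 0.7}, {"xyz": [-1, 0, 0], "rot": [0, 0, 0], "grip": 0.5}, {"xyz": [0, 0, 0], "rot": [0, 0, 0], "grip": 0}, {"xyz": [0, 0, 0], "rot": [0, 0, 0], "grip": 0}, {"xyz": [0, 0, 0], "rot": [0, 0, 0], "grip": 0}, {"xyz": [0, 0, 0], "rot": [0, 0, 0], "grip": 0}, {"xyz": [0, 0, 0], "rot": [0, 0, 0], "grip": 0}]}}

```text
clock: 16.45
position: [0.4998, 0.104, 0.213]
ee_rot: [-0.551, -0.443, 0.551, -0.443]
wrist_force: [-0.0, 0.1, -0.3]
finger_gap: 0.0
```

Run:
```python
from h import *
s,d=wcam('w7.png'); print(np.round(s['position'],4),np.round(s['wrist_force'],2),s['finger_gap'],s['clock'])
for c in ['wrist','side','top']:
    dd=d if c=='wrist' else snap(c,c+'7.png')
    uv,n=orange(dd,pix(dd,[.4999,.105,.159]),18); print(uv.round(1),n,ray(dd,uv,.159).round(4))
    for r in eyes.place_of('arbor_top',c):
        w=world(dd,r['at']); 
        if abs(w[1]-.105)<.05: print(c,round(r['conf'],2),w.round(4),pix(dd,w))
i=cv2.imread('pics/side7.png')[200:330,170:280];j=cv2.imread('pics/w7.png')[100:384,150:350]
cv2.imwrite('pics/7c.png',np.hstack([cv2.resize(i,(480,567)),cv2.resize(j,(300,567))]))
```

```text
[0.4998 0.104  0.213 ] [-0.03  0.13 -0.3 ] 7.925942268446757e-06 16.45
[254.3 218.9] 136 [0.5033 0.1094 0.159 ]
wrist 0.9 [0.4995 0.1048 0.1621] [249.6 229.3]
[215.7 248. ] 84 [0.4976 0.1098 0.159 ]
side 0.6 [0.5034 0.1047 0.1578] [215.2 245. ]
[158.  218.8] 26 [0.4978 0.1011 0.159 ]
top 0.62 [0.5012 0.1025 0.1587] [157.4 217.2]
```

View pics/7c.png

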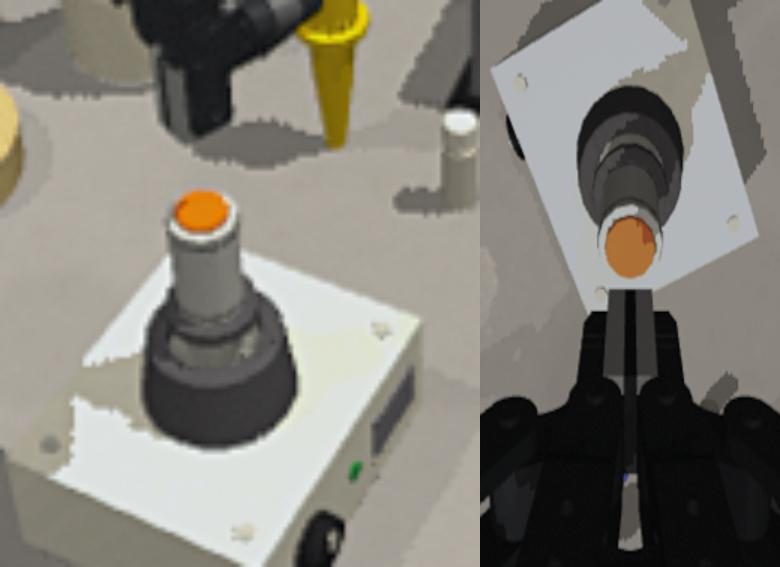

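Call:
{"fn": "carry_out", "kwargs": {"targets": [{"xyz": [1.5, 0, -0.1], "rot": [0, 0, 0], "grip": 0}, {"xyz": [1.2, 0, 0], "rot": [0, 0, 0], "grip": 0}, {"xyz": [0.2, 0, 0], "rot": [0, 0, 0], "grip": 0}, {"xyz": [0, 0, 0], "rot": [0, 0, 0], "grip": 0}]}}

```text
clock: 17.25
position: [0.5001, 0.1049, 0.1843]
ee_rot: [-0.551, -0.443, 0.551, -0.443]
wrist_force: [-0.3, 0.4, -0.2]
finger_gap: -0.0002
```

Run:
```python
from h import *
s,d=wcam('w8.png'); snap('side','side8.png')
i=cv2.imread('pics/side8.png')[200:330,170:280];j=cv2.imread('pics/w8.png')[100:384,150:350]
cv2.imwrite('pics/8c.png',np.hstack([cv2.resize(i,(480,567)),cv2.resize(j,(300,567))]))
```

```text
(no output)
```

View pics/8c.png

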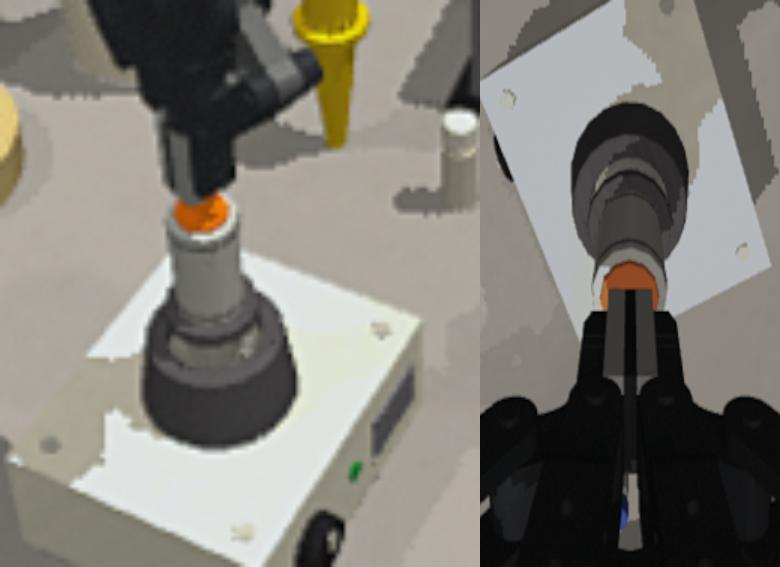

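Fingertips are centred just above the button. Now small downward steps.

Call:
{"fn": "carry_out", "kwargs": {"targets": [{"xyz": [0.2, 0, 0], "rot": [0, 0, 0], "grip": 0}, {"xyz": [0.15, 0, 0], "rot": [0, 0, 0], "grip": 0}, {"xyz": [0.1, 0, 0], "rot": [0, 0, 0], "grip": 0}, {"xyz": [0, 0, 0], "rot": [0, 0, 0], "grip": 0}]}}

```text
clock: 17.85
position: [0.5, 0.105, 0.1797]
ee_rot: [-0.551, -0.443, 0.551, -0.443]
wrist_force: [0.4, 0.7, -0.1]
finger_gap: -0.0
```

Call:
{"fn": "carry_out", "kwargs": {"targets": [{"xyz": [0.1, 0, 0], "rot": [0, 0, 0], "grip": 0}, {"xyz": [0.1, 0, 0], "rot": [0, 0, 0], "grip": 0}]}}

```text
clock: 18.1
position: [0.5001, 0.105, 0.1778]
ee_rot: [0.551, 0.443, -0.551, 0.443]
wrist_force: [-0.4, -0.6, 0.2]
finger_gap: -0.0003
```

Call:
{"fn": "carry_out", "kwargs": {"targets": [{"xyz": [0.1, 0, 0], "rot": [0, 0, 0], "grip": 0}]}}

```text
clock: 18.23
position: [0.5001, 0.105, 0.1767]
ee_rot: [-0.551, -0.443, 0.551, -0.443]
wrist_force: [0.2, 0.2, -0.0]
finger_gap: -0.0001
```

Call:
{"fn": "carry_out", "kwargs": {"targets": [{"xyz": [0.1, 0, 0], "rot": [0, 0, 0], "grip": 0}]}}

```text
clock: 18.35
position: [0.5001, 0.105, 0.1757]
ee_rot: [-0.551, -0.443, 0.551, -0.443]
wrist_force: [1.1, 0.5, -0.2]
finger_gap: 0.0002
```

Call:
{"fn": "carry_out", "kwargs": {"targets": [{"xyz": [0.1, 0, 0], "rot": [0, 0, 0], "grip": 0}]}}

```text
clock: 18.48
position: [0.5001, 0.105, 0.1747]
ee_rot: [-0.551, -0.443, 0.551, -0.443]
wrist_force: [0.0, 0.8, 0.4]
finger_gap: -0.0002
```

Call:
{"fn": "carry_out", "kwargs": {"targets": [{"xyz": [0.1, 0, 0], "rot": [0, 0, 0], "grip": 0}]}}

```text
clock: 18.6
position: [0.5005, 0.1051, 0.1742]
ee_rot: [0.551, 0.443, -0.551, 0.443]
wrist_force: [-0.9, -0.2, 8.7]
finger_gap: -0.0002
```

Call:
{"fn": "carry_out", "kwargs": {"targets": [{"xyz": [0.1, 0, 0], "rot": [0, 0, 0], "grip": 0}]}}

```text
clock: 18.73
position: [0.5006, 0.1051, 0.1736]
ee_rot: [0.552, 0.443, -0.55, 0.443]
wrist_force: [-1.9, -0.2, 8.2]
finger_gap: 0.0001
```

Call:
{"fn": "carry_out", "kwargs": {"targets": [{"xyz": [0.1, 0, 0], "rot": [0, 0, 0], "grip": 0}]}}

```text
clock: 18.85
position: [0.5007, 0.1051, 0.1727]
ee_rot: [0.552, 0.443, -0.55, 0.443]
wrist_force: [-1.5, -0.2, 8.2]
finger_gap: 0.0004
```

Call:
{"fn": "carry_out", "kwargs": {"targets": [{"xyz": [0.06, 0, 0], "rot": [0, 0, 0], "grip": 0}]}}

```text
clock: 18.98
position: [0.5006, 0.1051, 0.1721]
ee_rot: [0.552, 0.443, -0.55, 0.443]
wrist_force: [-1.8, 0.6, 8.7]
finger_gap: -0.0002
```

Call:
{"fn": "carry_out", "kwargs": {"targets": [{"xyz": [0.06, 0, 0], "rot": [0, 0, 0], "grip": 0}]}}

```text
clock: 19.1
position: [0.5006, 0.1051, 0.1715]
ee_rot: [0.552, 0.443, -0.55, 0.443]
wrist_force: [-0.8, -0.6, 7.9]
finger_gap: 0.0002
```

Call:
{"fn": "carry_out", "kwargs": {"targets": [{"xyz": [0.06, 0, 0], "rot": [0, 0, 0], "grip": 0}]}}

```text
clock: 19.23
position: [0.5006, 0.1051, 0.1709]
ee_rot: [0.552, 0.443, -0.55, 0.443]
wrist_force: [-1.0, 0.4, 9.5]
finger_gap: -0.0001
```

Call:
{"fn": "carry_out", "kwargs": {"targets": [{"xyz": [0.06, 0, 0], "rot": [0, 0, 0], "grip": 0}]}}

```text
clock: 19.35
position: [0.5006, 0.1051, 0.1703]
ee_rot: [0.552, 0.443, -0.55, 0.443]
wrist_force: [-0.9, 0.2, 7.4]
finger_gap: -0.0003
```

Call:
{"fn": "carry_out", "kwargs": {"targets": [{"xyz": [0.06, 0, 0], "rot": [0, 0, 0], "grip": 0}]}}

```text
clock: 19.48
position: [0.5009, 0.1051, 0.17]
ee_rot: [0.552, 0.443, -0.55, 0.443]
wrist_force: [-2.8, 0.2, 13.2]
finger_gap: 0.0002
```

Call:
{"fn": "carry_out", "kwargs": {"targets": [{"xyz": [0.06, 0, 0], "rot": [0, 0, 0], "grip": 0}]}}

```text
clock: 19.6
position: [0.5011, 0.1052, 0.1697]
ee_rot: [0.552, 0.443, -0.55, 0.444]
wrist_force: [-1.4, 0.2, 15.9]
finger_gap: -0.0004
```

Resistance rises steeply after about 4.3 mm. A little more, then hold.

Call:
{"fn": "carry_out", "kwargs": {"targets": [{"xyz": [0.03, 0, 0], "rot": [0, 0, 0], "grip": 0}]}}

```text
clock: 19.73
position: [0.5012, 0.1051, 0.1697]
ee_rot: [0.552, 0.443, -0.55, 0.444]
wrist_force: [-2.5, -1.2, 17.0]
finger_gap: -0.0001
```

Call:
{"fn": "carry_out", "kwargs": {"targets": [{"xyz": [0, 0, 0], "rot": [0, 0, 0], "grip": 0}, {"xyz": [0, 0, 0], "rot": [0, 0, 0], "grip": 0}]}}

```text
clock: 19.98
position: [0.5012, 0.1051, 0.1697]
ee_rot: [0.552, 0.443, -0.55, 0.444]
wrist_force: [-1.9, 0.6, 15.1]
finger_gap: 0.0001
```

Call:
{"fn": "carry_out", "kwargs": {"targets": [{"xyz": [0.03, 0, 0], "rot": [0, 0, 0], "grip": 0}, {"xyz": [0, 0, 0], "rot": [0, 0, 0], "grip": 0}]}}

```text
clock: 20.23
position: [0.5013, 0.1052, 0.1696]
ee_rot: [0.552, 0.443, -0.55, 0.444]
wrist_force: [-1.8, -0.7, 16.1]
finger_gap: -0.0004
```

Call:
{"fn": "carry_out", "kwargs": {"targets": [{"xyz": [0, 0, 0], "rot": [0, 0, 0], "grip": 0}, {"xyz": [0, 0, 0], "rot": [0, 0, 0], "grip": 0}, {"xyz": [0, 0, 0], "rot": [0, 0, 0], "grip": 0}, {"xyz": [0, 0, 0], "rot": [0, 0, 0], "grip": 0}]}}

```text
clock: 20.72
position: [0.5013, 0.1052, 0.1696]
ee_rot: [0.552, 0.443, -0.55, 0.444]
wrist_force: [-2.0, -0.7, 16.4]
finger_gap: -0.0003
```

Call:
{"fn": "carry_out", "kwargs": {"targets": [{"xyz": [0.05, 0, 0], "rot": [0, 0, 0], "grip": 0}, {"xyz": [0, 0, 0], "rot": [0, 0, 0], "grip": 0}]}}

```text
clock: 20.98
position: [0.5014, 0.1052, 0.1694]
ee_rot: [0.552, 0.443, -0.55, 0.444]
wrist_force: [-3.2, -1.2, 20.1]
finger_gap: -0.0
```

Call:
{"fn": "carry_out", "kwargs": {"targets": [{"xyz": [0, 0, 0], "rot": [0, 0, 0], "grip": 0}, {"xyz": [0, 0, 0], "rot": [0, 0, 0], "grip": 0}, {"xyz": [0, 0, 0], "rot": [0, 0, 0], "grip": 0}, {"xyz": [0, 0, 0], "rot": [0, 0, 0], "grip": 0}]}}

```text
clock: 21.48
position: [0.5015, 0.1052, 0.1694]
ee_rot: [0.552, 0.443, -0.55, 0.444]
wrist_force: [-3.7, -1.2, 20.1]
finger_gap: -0.0002
```

Call:
{"fn": "carry_out", "kwargs": {"targets": [{"xyz": [0, 0, 0], "rot": [0, 0, 0], "grip": 0}, {"xyz": [0, 0, 0], "rot": [0, 0, 0], "grip": 0}, {"xyz": [0, 0, 0], "rot": [0, 0, 0], "grip": 0}, {"xyz": [0, 0, 0], "rot": [0, 0, 0], "grip": 0}]}}

```text
clock: 21.98
position: [0.5014, 0.1052, 0.1694]
ee_rot: [0.552, 0.443, -0.55, 0.444]
wrist_force: [-2.9, -0.6, 20.0]
finger_gap: -0.0003
```

It bore 20 N for a second without sinking. Retreat straight up and check.

Call:
{"fn": "carry_out", "kwargs": {"targets": [{"xyz": [-0.1, 0, 0], "rot": [0, 0, 0], "grip": 0}, {"xyz": [-0.2, 0, 0], "rot": [0, 0, 0], "grip": 0}, {"xyz": [-1, 0, 0], "rot": [0, 0, 0], "grip": 0}, {"xyz": [-2, 0, 0], "rot": [0, 0, 0], "grip": 0}, {"xyz": [-3, 0, 0], "rot": [0, 0, 0], "grip": 0}, {"xyz": [-3, 0, 0], "rot": [0, 0, 0], "grip": 0}, {"xyz": [-2, 0, 2], "rot": [0, 0, 0], "grip": 0}, {"xyz": [0, 0, 0], "rot": [0, 0, 0], "grip": 0}, {"xyz": [0, 0, 0], "rot": [0, 0, 0], "grip": 0}]}}

```text
clock: 23.1
position: [0.4955, 0.086, 0.2795]
ee_rot: [-0.551, -0.443, 0.551, -0.443]
wrist_force: [0.0, -0.9, 0.2]
finger_gap: 0.0
```

Run:
```python
from h import *
s,d=wcam('w9.png'); print(np.round(s['position'],4),np.round(s['wrist_force'],2),s['clock'])
for c in ['side','top']:
    dd=snap(c,c+'9.png')
    for n in ['arbor','arbor_top','bottle_a','cup','vial_blue','vial_white','tape','stand','drive_unit']:
      for r in eyes.place_of(n,c):
        w=world(dd,r['at']); 
        print(c,n,round(r['conf'],2),w.round(3))
i=cv2.imread('pics/side9.png')[200:330,170:280]
cv2.imwrite('pics/9c.png',cv2.resize(i,(480,567)))
```

```text
[0.4955 0.086  0.2795] [ 0.02 -0.93  0.17] 23.1
side arbor 0.92 [ 0.404 -0.254 -0.003]
side arbor 0.88 [ 0.506 -0.31  -0.002]
side arbor 0.66 [ 0.41  -0.163  0.001]
side arbor 0.62 [ 0.596 -0.07   0.001]
side arbor_top 0.95 [ 0.406 -0.253  0.173]
side arbor_top 0.92 [ 0.59  -0.071  0.128]
side arbor_top 0.8 [ 0.508 -0.313  0.171]
side arbor_top 0.76 [0.507 0.103 0.153]
side arbor_top 0.68 [ 0.407 -0.164  0.13 ]
side bottle_a 0.62 [ 0.72  -0.063 -0.   ]
side cup 0.64 [ 0.722 -0.149 -0.   ]
side vial_blue 0.75 [ 0.453 -0.06  -0.001]
side vial_white 0.44 [ 0.522 -0.076  0.003]
side tape 0.63 [0.74 0.07 0.  ]
side tape 0.41 [ 0.532 -0.19   0.003]
side stand 0.92 [ 0.534 -0.188  0.001]
side drive_unit 0.59 [ 0.498  0.109 -0.001]
side drive_unit 0.21 [0.5   0.11  0.089]
top arbor 0.87 [ 0.402 -0.258  0.001]
top arbor 0.86 [ 0.505 -0.315 -0.002]
top arbor 0.67 [ 0.722 -0.068  0.   ]
top arbor 0.54 [ 0.593 -0.071 -0.002]
top arbor 0.51 [ 0.411 -0.167  0.002]
top arbor 0.47 [0.503 0.103 0.023]
top arbor_top 0.96 [ 0.504 -0.316  0.177]
top arbor_top 0.78 [ 0.402 -0.26   0.17 ]
top arbor_top 0.75 [ 0.407 -0.169  0.131]
top arbor_top 0.51 [0.5   0.102 0.153]
top arbor_top 0.51 [ 0.595 -0.074  0.13 ]
top bottle_a 0.79 [ 0.714 -0.268  0.002]
top bottle_a 0.71 [ 0.719 -0.069 -0.001]
top cup 0.66 [0.741 0.06  0.001]
top cup 0.54 [ 0.724 -0.153  0.002]
top vial_blue 0.53 [ 0.457 -0.066  0.001]
top vial_white 0.4 [ 0.523 -0.08  -0.003]
top tape 0.96 [0.74  0.059 0.003]
top tape 0.28 [ 0.715 -0.264  0.004]
top stand 0.95 [ 0.535 -0.194 -0.001]
top drive_unit 0.68 [ 0.501  0.105 -0.002]
top drive_unit 0.19 [ 0.725 -0.152 -0.002]
```

View pics/9c.png

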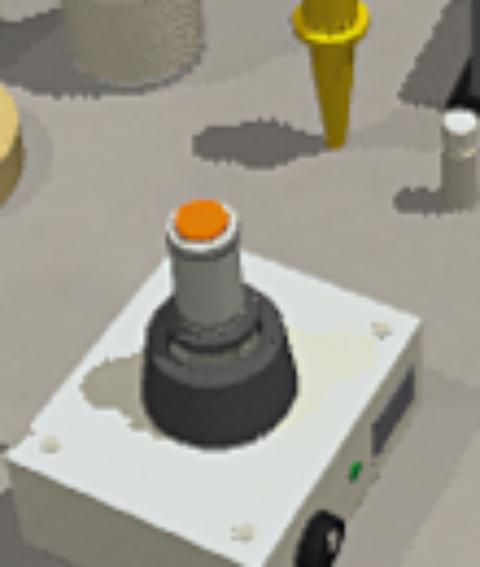

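View pics/side9.png

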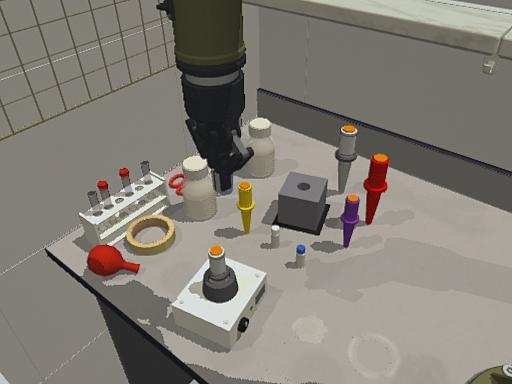

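The arbor stands upright in the socket with its button at (216,250). The stand is empty and the bystanders are where they were, with the gripper clear. Handing in.

Run:
```python
from h import *
print(workorder.sign_off())
```

```text
the job is handed in; nothing more can be done
None
```

I set the small steel arbor upright in the mixer's taper socket, let go of it, and drove it down until it locked. The job was handed in at about 23 s of the 64 s allowed.

- **Driving it home:** I pressed continuously in small steps instead of separate taps. It sank about 4.5 mm at 7–10 N, then the resistance rose steeply.
- **Proof push:** It held about 16 N for 0.75 s and then 20 N for 1 s without sinking further. The target was about 17 N, so the last hold was slightly firmer than asked. No force I read on the button passed about 20 N.
- **Final checks:** The button top measures about 153 mm above the worktop, which puts the tip about 69 mm below the mouth, within the 67–74 mm given for locked. The gripper is clear of everything.
- **Bystanders:** The final pictures and network positions show them within measuring error of where they started. The networks gave a few stray low-confidence reports, and the side-camera network reported only one of the bottles, but the pictures show both.
- **Disagreement along the way:** The cameras differed by a few millimetres on the socket's position. I corrected for this using the sideways force while lowering the arbor.

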